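Select the green port and start the flow

ROBOT

A 7-joint arm with a two-finger parallel gripper is mounted at the origin on the work surface; the furniture and walls round the work are solid. World frame = base frame: x ahead of the robot, y to its left, z up, the work surface at z = 0. Lengths are in m, angles in rad, forces in N, time in s.
With the tool pointing down it reaches from about 0.425 to 0.825 m from the base axis. Payload 3.6 kg.
Tool frame: the origin (TCP) lies where the fingers leave the gripper's body, on its centre line; the fingertips stand 73 mm ahead of it and the grasp point (between the pads) lies 54 mm ahead of it; z points along the fingers, y is the line along which they close (so a half turn about z gives the same grasp; the last joint's range is limited). The gripper opens to 85 mm and grips with 20 to 120 N. Pads are 22 mm wide; open, the fingers measure 114 mm over their backs; the gripper's body (76 mm by 85 mm) begins 54 mm behind the grasp point. The pads swing forward as they close: fully open they stand 13 mm farther back than shut.
Start: joints at [1.2, 0.615, -0.013, 1.423, 0.008, 1.103, -0.04], TCP at [0.22, -0.612, 0.304] pointing down, gripper open.
Joint ranges: [-3.12, 3.12], [-0.3, 2.06], [-1.34, 1.32], [0.26, 2.42], [-1.36, 4.5], [0.01, 1.98], [-2.84, 2.84]. Speed limits (rad/s): [2.79, 2.79, 3.14, 3.14, 3.14, 3.14, 3.14].

INTERFACE

Orientations are given as a unit quaternion [x, y, z, w].
In Python, from station import arm, snapshot, camera_info, ticket gives the robot as it stands. Calls block until the motion is done:
- arm.movep(position, orientation): joint-space move of the TCP to a pose.
- arm.line_to(position, velocity=0.15, ori=None): straight line of the TCP; ori=None keeps the orientation; velocity is the mean speed in m/s.
- arm.move_j(angles): joint-space move.
- arm.move_gripper(opening, effort=None): opening from 0.0 (shut) to 1.0 (fully open); effort is the grip in N (None keeps the last); returns when the fingers have stopped.
- arm.pause(seconds).
- arm.ik(position, orientation): joint angles nearest the present ones, or None.
- snapshot(name): name is "side" or "top" or "wrist"; returns the picture (420x560x3 uint8, blue, green, red); there is no depth.
- camera_info(name): a dict with "fx", "fy", "cx", "cy" (pixels), "R" (3x3) and "t" (3): a world point X has camera coordinates R X + t; the wrist camera has in their place "T_tool_cam" (4x4, takes a point from camera to tool coordinates, whose origin is the TCP and whose axes are the flange's). Camera axes: x right, y down, z forward; pixel columns grow to the right and rows downward; lengths in m; the calibration is good to about 2 mm. A picture is of the moment at which its call begins: read the wrist's pose just before it. camera_info takes no time and is no camera call.
A pose or a line that the arm cannot do raises arm.MotionError and nothing moves.
- ticket.finish_job(): hands the job in; it is judged then, once.
Readings, each from a call of its own:
- arm.read_time(): time.
- arm.read_joint_positions(): joint angles.
- arm.read_dq(): joint speeds.
- arm.read_effort(): joint torques, N m.
- arm.read_tool_pos(): TCP position.
- arm.read_eef_rot(): TCP orientation.
- arm.read_ft_force(): force on the tool from outside, world axes, zero at the start.
- arm.read_wrist_torque(): the same for the moment, N m.
- arm.read_opening(): opening from 0.0 (shut) to 1.0 (fully open).
- arm.read_finger_force(): force on a finger pad.
Only numpy, scipy, OpenCV 4.12 (cv2) and the standard library are available. Lean on these libraries where they do the work, as an engineer would, in place of code of your own. Each camera call takes 0.05 s, during which the arm holds its last target. There are 200 camera calls.

TASK

On the round white selector, push the upright red tab round with the fingertips, without pinching it between them, until the red pointer's tip stands over the middle of the green port cap. Then press the white start button in the middle of the selector fully down and let it come up again, with the pointer still on green. Leave everything else on the table where it is.

Things in the scene. Friction and masses are not known exactly. Their poses are not given: they have to be found in the camera images.
- device: White round base of the selector, 198 mm across, 22 high, fixed. Origin at the centre of its underside, on the vertical axis of rotor and button; x is where the pointer points at joint value 0, z up. Four capped ports stand on it 82 mm from the axis, +40, -40, +72 and -72 degrees from x (colours change places). The grey rotor is 88 mm across, its top 38 mm over the table.
- selector (a joint): Angle of the rotor with pointer and tab, rad: 0 along the device's x, growing counterclockwise seen from above, stops at -1.6 and +1.6. Starts between -0.2 and 0.2. There are no clicks: dry friction (about 2 N at the tab) holds it wherever it is left.
- pointer_tip (a point): Tip of the red pointer, 82 mm from the axis, 42 mm over the table: it passes right over the port caps, clearing them by 4 mm.
- tab_mid (a point): Middle of the upright red tab to push: 62 mm from the axis, straight along the pointer's line. The tab is 16 mm long in the radial direction, 12 mm thick in the direction of turning, and rises from 42 to 90 mm over the table; this point is at 66 mm. The point's x points radially outward, z up.
- start (a joint): Travel of the start button, m: 0 up, 0.006 fully down. It springs back; fully down takes about 5 N.
- start_top (a point): Centre of the top of the white start button, 28 mm across, 62 mm over the table, on the selector's axis; pressed straight down. It does not turn with the rotor.
- port_green: Green port cap, 24 mm across on a 27 mm steel collar, fixed. Origin at the centre of its underside, 22 mm over the table; its top is at 36 mm over the table.
- port_blue: Blue port cap, the same shape.
- port_yellow: Yellow port cap, the same shape.
- port_black: Black port cap, the same shape.
- ink_jar: Loose bystander, to be left alone. Origin at the centre of its underside. White jar with an orange lid, 58 mm across, 52 high.
- vial: Loose bystander, to be left alone. Origin at the centre of its underside. Glass vial with a black cap, 22 mm across, 48 high.
- petri: Loose bystander, to be left alone. Origin at the centre of its underside. Petri dish, 69 mm across, 15 high.
- squeeze_bottle: Loose bystander, to be left alone. Origin at the centre of its underside. Squeeze bottle with an orange spout, 60 mm across, 206 high. (A pipette stand, about 0.35 m tall, is fixed on the table ahead of the robot, round x 0.28, y -0.02.)

How it is judged:
By the outcome, as a careful person would: the job done as asked, in the order asked, and still so for the second after the job is handed in, with the robot touching nothing.
It also fails if it takes over 48 s, if anything falls off the work surface, if the arm or the gripper's body presses on something with over 40 N, if the wrist force passes 120 N, or if a joint passes its speed limit or range.

## Working session

There is one attempt and no reset: what is moved stays moved. The work goes in short steps, each a Python script; the robot and the scene stay as the last script left them, time stands still between calls to the robot, and variables do not carry over. Pictures are saved under pics/ and viewed, at most 10 in all, crops included, and the job is handed in when it is done.

```bash
mkdir -p pics
python3 - <<'E'
from station import arm, snapshot, camera_info
import cv2,numpy as np
for n in("top","side"):
    cv2.imwrite(f"pics/{n}0.png",snapshot(n)); c=camera_info(n); print(n,c)
print(arm.read_eef_rot(),arm.read_time())
E
```

```text
top {'fx': 408.9863724056754, 'fy': 408.9863724056754, 'cx': 278.29709500067315, 'cy': 212.08137743181342, 'R': array([[ 6.89939979e-04, -9.99999064e-01,  1.18121895e-03],
       [-9.74220279e-01, -9.38633748e-04, -2.25596914e-01],
       [ 2.25597812e-01, -9.95119128e-04, -9.74220015e-01]]), 't': array([0.14464308, 0.43572669, 1.04653406])}
side {'fx': 454.8034951030469, 'fy': 454.8034951030469, 'cx': 274.22688979723523, 'cy': 210.41795274149587, 'R': array([[-0.92990999, -0.36701903,  0.02375813],
       [-0.20223448,  0.45630481, -0.86653744],
       [ 0.30719478, -0.81060653, -0.4985463 ]]), 't': array([0.4505243 , 0.10405054, 1.02715786])}
[ 9.85166893e-01  1.71594888e-01 -2.11515512e-04 -1.15837581e-03] 0.1
```

View pics/top0.png

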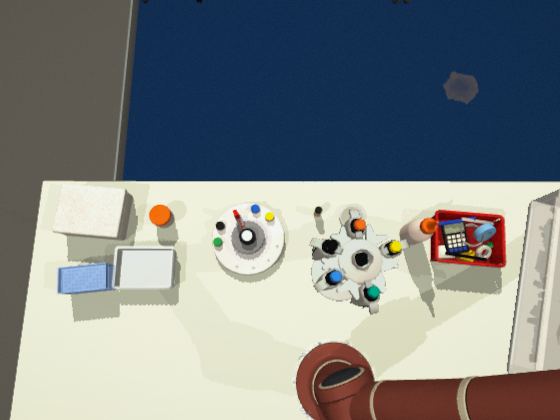

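View pics/side0.png

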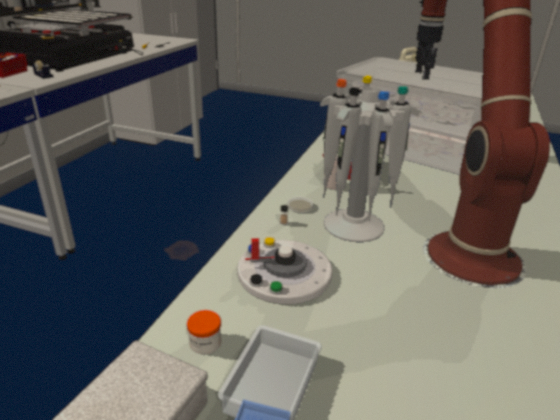

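```bash
cat > h.py <<'E'
import numpy as np, cv2
from station import arm, snapshot, camera_info
def ray(n,uv,z):
    c=camera_info(n); d=c["R"].T@np.array([(uv[0]-c["cx"])/c["fx"],(uv[1]-c["cy"])/c["fy"],1])
    o=-c["R"].T@c["t"]; return o+d*(z-o[2])/d[2]
def proj(n,X):
    c=camera_info(n); p=c["R"]@np.asarray(X)+c["t"]; return c["fx"]*p[0]/p[2]+c["cx"],c["fy"]*p[1]/p[2]+c["cy"]
E
python3 - <<'E'
from h import *
t=cv2.imread("pics/top0.png"); s=cv2.imread("pics/side0.png")
cv2.imwrite("pics/tc.png",cv2.resize(t[195:285,205:295],None,fx=6.6,fy=6.6,interpolation=cv2.INTER_CUBIC))
for n,im,(u0,u1,v0,v1) in(("top",t,(205,295,195,280)),("side",s,(230,340,230,300))):
    h=cv2.cvtColor(im,cv2.COLOR_BGR2HSV)
    for c,lo,hi,z in(("green",(50,120,40),(80,255,255),.036),("blue",(105,120,40),(125,255,255),.036),("yellow",(24,140,120),(33,255,255),.036),("red",(0,150,80),(5,255,255),.09),("red2",(172,150,80),(179,255,255),.09)):
        m=cv2.inRange(h,lo,hi); k=np.zeros_like(m); k[v0:v1,u0:u1]=m[v0:v1,u0:u1]
        ys,xs=np.nonzero(k)
        if len(xs): print(n,c,len(xs),xs.mean().round(1),ys.mean().round(1),ray(n,(xs.mean(),ys.mean()),z).round(4))
E
```

```text
top green 52 217.1 241.4 [0.3582 0.3083 0.036 ]
top blue 52 254.7 208.3 [0.4493 0.2092 0.036 ]
top yellow 53 269.1 215.9 [0.428  0.1699 0.036 ]
top red 44 237.0 216.3 [0.415  0.2512 0.09  ]
side green 70 275.7 286.0 [0.3584 0.314  0.036 ]
side blue 11 235.6 235.7 [0.5039 0.1871 0.036 ]
side yellow 28 269.2 240.8 [0.4278 0.176  0.036 ]
side red 116 254.8 248.8 [0.4133 0.2879 0.09  ]
side red2 9 252.0 248.0 [0.4194 0.2877 0.09  ]
```

View pics/tc.png

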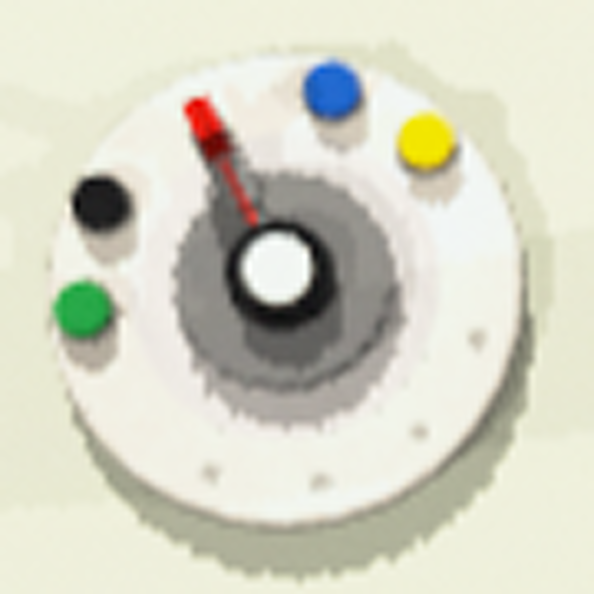

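```bash
cat >> h.py <<'E'
from scipy.optimize import least_squares
from scipy.spatial.transform import Rotation as Ro
def fit(obs):  # obs: list of (cam,uv,r,ang,z)
    f=lambda p:np.ravel([np.subtract(proj(n,(p[0]+r*np.cos(p[2]+a),p[1]+r*np.sin(p[2]+a),z)),uv) for n,uv,r,a,z in obs])
    return least_squares(f,(.38,.22,.2))
E
python3 - <<'E'
from h import *
d=np.radians
cr=lambda x,y:((x+.5)/6.6-.5+205,(y+.5)/6.6-.5+195)
o=[("top",cr(83,309),.082,d(72),.036),("top",cr(101,203),.082,d(40),.036),("top",cr(332,90),.082,d(-40),.036),("top",cr(427,142),.082,d(-72),.036),("top",cr(277,268),0,0,.062)]
r=fit(o); print(r.x,np.degrees(r.x[2]),r.fun.round(2))
c=r.x
for uv,z in((cr(204,112),.09),(cr(257,220),.042)):
    p=ray("top",uv,z)[:2]-c[:2]; print(np.hypot(*p),np.degrees(np.arctan2(p[1],p[0])-c[2]))
for X in ((c[0],c[1],.062),): print(proj("side",X))
# ik feasibility
for s in (0,-30,20,60,72):
    for off in (0,90,180,270):
        a=c[2]+d(s); p=(c[0]+.062*np.cos(a),c[1]+.062*np.sin(a),.128)
        q=Ro.from_euler("xz",[180,0],degrees=True); q=Ro.from_euler("z",a+d(off))*Ro.from_euler("x",np.pi)
        j=arm.ik(p,q.as_quat()); print(s,off,None if j is None else np.round(j,2))
for off in range(0,360,45):
    j=arm.ik((c[0],c[1],.13),(Ro.from_euler("z",c[2]+d(off))*Ro.from_euler("x",np.pi)).as_quat()); print("b",off,None if j is None else np.round(j,2))
E
```

```text
[0.3701212  0.22751631 0.46529529] 26.659456364770424 [-0.15  0.19 -0.16 -0.23  0.04 -0.14  0.09 -0.05  0.18  0.21]
0.06391332390013443 -0.7058923867711266
0.025936627677506627 -2.7639140074568034
(np.float64(286.1753871849732), np.float64(249.38163070370774))
0 0 [-0.5   0.65 -0.12  2.03  0.16  0.47 -1.85]
0 90 [-0.29  0.68 -0.44  2.03  0.54  0.54 -0.66]
0 180 [ 0.09  0.96 -1.15  2.02  1.11  0.99  0.38]
0 270 [ 0.09  0.96 -1.15  2.02  1.11  0.99  1.95]
-30 0 [-0.54  0.64  0.03  2.06 -0.04  0.44 -2.11]
-30 90 [-0.27  0.66 -0.37  2.06  0.48  0.51 -1.06]
-30 180 [-0.22  0.68 -0.46  2.05  0.58  0.54  0.42]
-30 270 [ 0.15  0.95 -1.15  2.04  1.11  0.98  1.47]
20 0 [-0.48  0.65 -0.23  2.04  0.3   0.48 -1.68]
20 90 [-0.29  0.7  -0.51  2.03  0.62  0.57 -0.42]
20 180 [ 0.04  0.96 -1.15  2.02  1.11  0.99  0.68]
20 270 [-0.99  0.71  0.56  2.05 -0.7   0.57 -2.26]
60 0 [-0.36  0.68 -0.52  2.09  0.65  0.54 -1.41]
60 90 [-0.3   0.7  -0.61  2.09  0.74  0.58  0.07]
60 180 [-0.02  0.94 -1.15  2.08  1.12  0.96  1.26]
60 270 [-0.59  0.63 -0.17  2.1   0.24  0.43 -2.57]
72 0 [-0.37  0.67 -0.52  2.12  0.67  0.52 -1.24]
72 90 [-0.28  0.71 -0.67  2.12  0.81  0.6   0.18]
72 180 [-0.03  0.93 -1.15  2.11  1.12  0.94  1.44]
72 270 [-0.59  0.62 -0.2   2.12  0.29  0.42 -2.43]
b 0 [-0.54  0.59 -0.09  2.2   0.14  0.36 -1.85]
b 45 [-0.31  0.62 -0.42  2.19  0.6   0.44 -1.53]
b 90 [-0.24  0.64 -0.53  2.19  0.71  0.48 -0.86]
b 135 [-0.28  0.63 -0.46  2.19  0.65  0.45 -0.01]
b 180 [ 0.1   0.89 -1.15  2.18  1.14  0.9   0.26]
b 225 [ 0.1   0.89 -1.15  2.18  1.14  0.9   1.04]
b 270 [ 0.1   0.89 -1.15  2.18  1.14  0.9   1.83]
b 315 [-0.54  0.59 -0.09  2.2   0.15  0.36 -2.65]
```

```bash
cat >> h.py <<'E'
C=np.array([.3701,.2275]); YAW=.4653
def pose(th,d,z,r=.062):
    a=YAW+np.radians(th); R=np.array([[np.cos(a),-np.sin(a)],[np.sin(a),np.cos(a)]])
    return [*(C+R@[r,-d]),z],(Ro.from_euler("z",a+np.pi/2)*Ro.from_euler("x",np.pi)).as_quat()
E
python3 - <<'E'
from h import *
p=arm.read_tool_pos(); arm.line_to([p[0],p[1],.40],velocity=.3)
q=np.array(arm.read_joint_positions()); q[0]=-.55; q[6]=-.7; arm.move_j(q)
print(arm.read_time(),np.round(arm.read_tool_pos(),3))
arm.move_gripper(0.0)
print(arm.read_opening())
arm.movep(*pose(-1,.034,.24))
print(arm.read_time(),np.round(arm.read_tool_pos(),3),np.round(arm.read_joint_positions(),2))
ps,qs=arm.read_tool_pos(),arm.read_eef_rot()
cv2.imwrite("pics/w1.png",np.hstack([snapshot("wrist"),snapshot("side")[120:,120:]]) if 0 else snapshot("wrist")); cv2.imwrite("pics/s1.png",snapshot("side"))
print(camera_info("wrist"))
E
```

```text
4.0333 [0.564 0.322 0.401]
-0.0033029350461489795
5.7 [0.442 0.225 0.241] [-0.42  0.46 -0.14  1.94  0.09  0.74 -0.16]
{'fx': 329.1197692627086, 'fy': 329.1197692627086, 'cx': 276.7685238706059, 'cy': 207.95839909686495, 'T_tool_cam': array([[ 1.20483308e-03, -9.60656701e-01, -2.77735937e-01,
         7.19720992e-02],
       [ 9.99999244e-01,  1.22578268e-03,  9.82077788e-05,
         5.88760712e-04],
       [ 2.46099939e-04, -2.77735845e-01,  9.60657452e-01,
        -6.97762714e-02],
       [ 0.00000000e+00,  0.00000000e+00,  0.00000000e+00,
         1.00000000e+00]])}
```

View pics/w1.png

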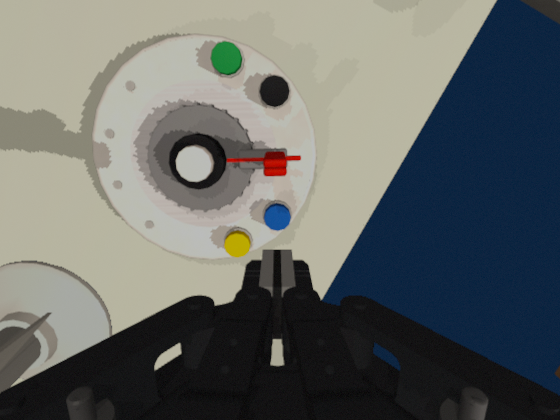

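View pics/s1.png

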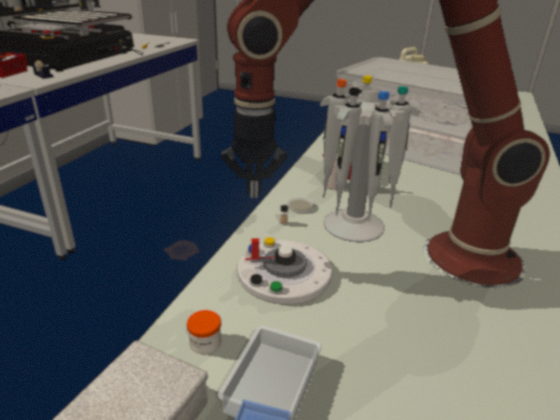

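```bash
cat >> h.py <<'E'
def wcam(p,q):  # wrist world->cam as R,t
    c=dict(camera_info("wrist")); T=np.eye(4); T[:3,:3]=Ro.from_quat(q).as_matrix(); T[:3,3]=p
    M=np.linalg.inv(T@c["T_tool_cam"]); c["R"],c["t"]=M[:3,:3],M[:3,3]; return c
_ci=camera_info; W={}
def camera_info(n): return W["c"] if n=="w" else _ci(n)
E
python3 - <<'E'
from h import *
W["c"]=wcam(arm.read_tool_pos(),arm.read_eef_rot())
d=np.radians
o=[("w",u,.082,d(a),.036) for u,a in(((227,58),72),((274,91),40),((277,216),-40),((237,244),-72))]+[("w",(195,164),0,0,.062)]
r=fit(o); c=r.x; print(c,r.fun.round(1))
for uv,z in(((300,158),.042),((275,170),.09)):
    p=ray("w",uv,z)[:2]-c[:2]; print(np.hypot(*p),np.degrees(np.arctan2(p[1],p[0])-c[2]))
th=-1
arm.line_to(pose(th,.034,.131)[0],velocity=.15)
print(arm.read_time(),arm.read_ft_force())
arm.line_to(pose(th,.019,.131)[0],velocity=.05); print(arm.read_ft_force())
for th in np.linspace(-1,66,12):
    p,q=pose(th,.017,.131); arm.line_to(p,velocity=.05,ori=q)
    print(round(th),np.round(arm.read_ft_force(),1),arm.read_time())
W["c"]=wcam(arm.read_tool_pos(),arm.read_eef_rot())
cv2.imwrite("pics/w2.png",snapshot("wrist"));cv2.imwrite("pics/t2.png",snapshot("top"))
print(np.round(arm.read_joint_positions(),2))
E
```

```text
[0.37216063 0.23003455 0.46914469] [-1.1 -1.5  1.4 -0.6  1.   1.8 -0.1  1.4 -1.  -0.3]
0.08170980918292543 -0.020460633600029816
0.061364549601792134 -1.3100745406118188
6.675 [0.72981176 0.0264918  0.40640191]
[-0.24815331 -0.25761324  0.08736272]
-1 [ 0.1 -0.4  0.1] 7.375
5 [-0.1  0.3  0.1] 7.6583
11 [ 0.8 -0.1 -0.1] 7.9417
17 [-0.4 -1.3 -1.1] 8.225
23 [-0.2 -0.5 -0.2] 8.5083
29 [ 0.5  0.3 -0.5] 8.7917
36 [ 0.2 -0.8  0.5] 9.075
42 [-0.6  1.   1.1] 9.3583
48 [0.5 0.3 0.7] 9.6417
54 [ 0.8 -0.2 -0.6] 9.925
60 [-0.3  0.3  0.1] 10.2083
66 [0.7 0.  0.1] 10.4917
[-0.43  0.66 -0.39  2.07  0.5   0.51  0.42]
```

View pics/w2.png

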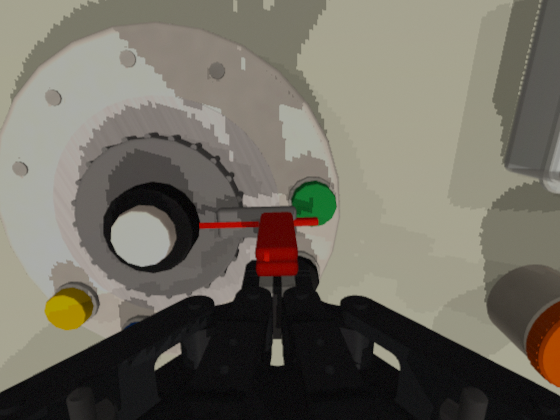

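Run:
```python
from h import *
W["c"]=wcam(arm.read_tool_pos(),arm.read_eef_rot())
g=ray("w",(314,203),.036)[:2]; t=ray("w",(317,222),.042)[:2]; b=ray("w",(144,235),.062)[:2]
ang=lambda v:np.degrees(np.arctan2(v[1],v[0]))
for c in (C,b): print(c,np.hypot(*(g-c)),np.hypot(*(t-c)),ang(g-c)-ang(t-c), ang(g-c)-np.degrees(YAW),ang(t-c)-np.degrees(YAW))
```

```text
[0.3701 0.2275] 0.08350487397800452 0.08416575102351445 5.7615360982996435 72.03132037586226 66.26978427756262
[0.36884824 0.23147919] 0.07938477807781623 0.08013462767162409 6.050870294144289 71.57220545586361 65.52133516171932
```

Run:
```python
from h import *
for th in (69,71.9):
    p,q=pose(th,.017,.131); arm.line_to(p,velocity=.04,ori=q)
arm.line_to(pose(71.9,.030,.131)[0],velocity=.06)
arm.line_to(pose(71.9,.05,.24)[0],velocity=.15)
print(arm.read_time(),arm.read_tool_pos(),arm.read_eef_rot())
cv2.imwrite("pics/w3.png",cv2.resize(snapshot("wrist")[:300],None,fx=1.42,fy=1.42,interpolation=cv2.INTER_CUBIC))
```

```text
12.35 [0.40965994 0.29571915 0.23925446] [-7.47524319e-02  9.97201580e-01 -6.43899292e-04 -8.17058869e-04]
```

View pics/w3.png

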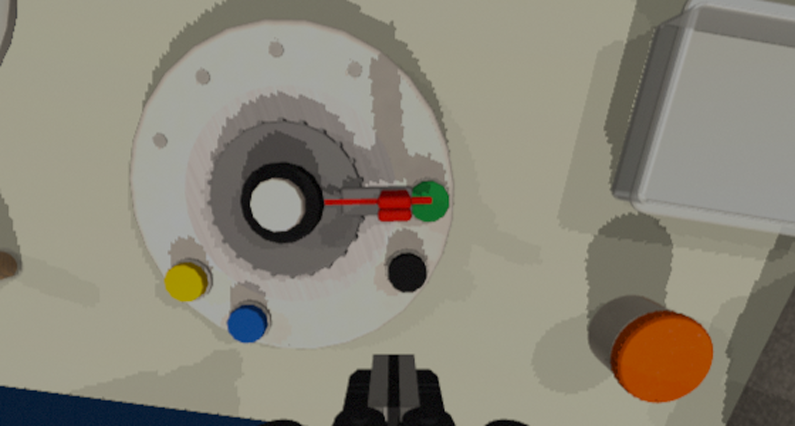

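Run:
```python
from h import *
B=[.3705,.2285]; q=pose(0,0,.2,0)[1]
arm.line_to([*B,.20],velocity=.12,ori=q)
arm.line_to([*B,.141],velocity=.1); f0=arm.read_ft_force()[2]; print(arm.read_time(),f0)
z=.139
while z>.122:
    arm.line_to([*B,z],velocity=.03); arm.pause(.1); f=arm.read_ft_force()[2]-f0
    print(round(z,4),round(f,1),round(arm.read_tool_pos()[2],4))
    if f>12: break
    z-=.001
arm.pause(.3); print(arm.read_ft_force()); cv2.imwrite("pics/s4.png",cv2.resize(snapshot("side")[180:320,190:380],None,fx=4,fy=4))
arm.line_to([*B,.15],velocity=.05); arm.line_to([*B,.24],velocity=.15)
p,qq=pose(71.9,.05,.24); arm.line_to(p,velocity=.12,ori=qq); 
print(arm.read_time(),arm.read_ft_force())
cv2.imwrite("pics/w5.png",cv2.resize(snapshot("wrist")[:300],None,fx=1.42,fy=1.42,interpolation=cv2.INTER_CUBIC))
```

```text
14.55 1.0772535078480523
0.139 -0.5 0.1393
0.138 -1.4 0.138
0.137 -0.7 0.137
0.136 -1.6 0.136
0.135 -0.9 0.135
0.134 0.6 0.1341
0.133 0.0 0.133
0.132 2.1 0.132
0.131 2.8 0.131
0.13 3.0 0.13
0.129 3.1 0.129
0.128 9.8 0.1286
0.127 17.6 0.1284
[-2.22038934 -1.55458577 19.38345855]
22.2167 [ 0.13927307 -0.16485117 -0.30021378]
```

View pics/s4.png

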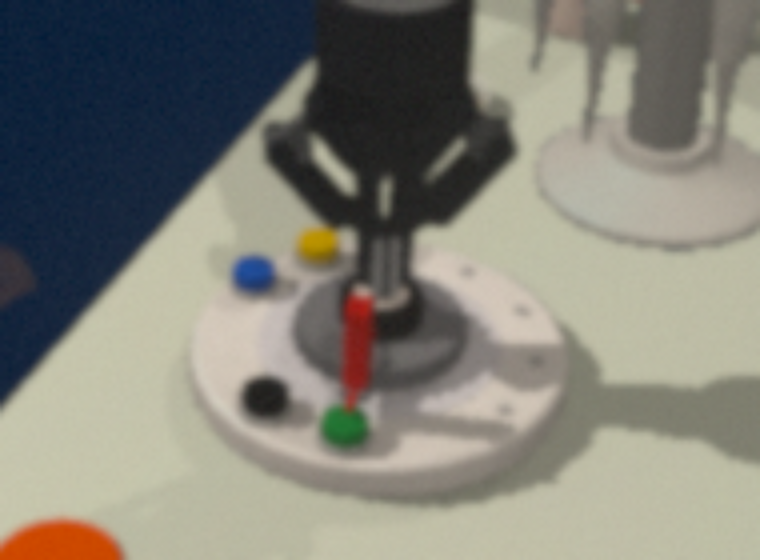

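View pics/w5.png

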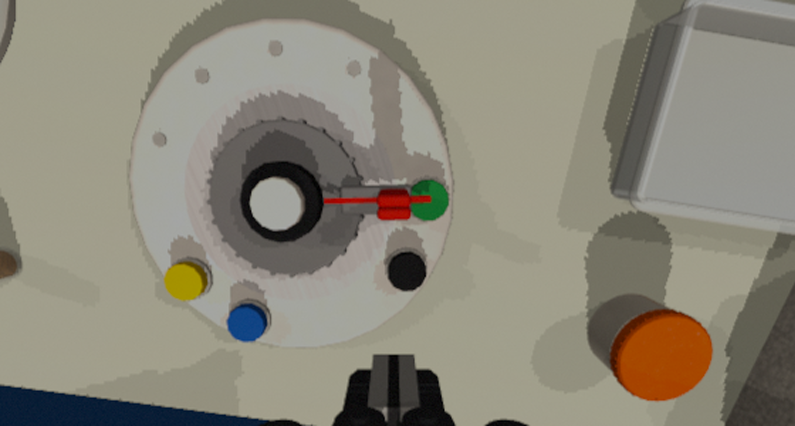

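```bash
python3 -c "
from station import ticket; print(ticket.finish_job())"
```

```text
the job is handed in; nothing more can be done
None
```

The job is handed in: the red pointer's tip is within about 1 mm of the middle of the green cap. The start button went down to its hard stop and was released with the pointer still on green; the arm had backed off clear, at 22 s of the 48 s allowed.

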